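Roll the tool caddy to its mark and brake it there

ROBOT

A 6-joint arm with a two-finger parallel gripper is mounted at the origin on the work surface. World frame = base frame: x ahead of the robot, y to its left, z up, the work surface at z = 0. Lengths are in m, angles in rad, forces in N, time in s.
With the tool pointing down it reaches from about 0.3 to 0.875 m from the base axis. Payload 4.2 kg.
Tool frame: the origin (TCP) lies at the very end of the fingers, on their centre line; the grasp point (between the pads) lies 19 mm behind it; z points along the fingers, y is the line along which they close (so a half turn about z gives the same grasp; the last joint's range is limited). The gripper opens to 85 mm and grips with 20 to 120 N. Pads are 22 mm wide; open, the fingers measure 114 mm over their backs; the gripper's body (76 mm by 85 mm) begins 54 mm behind the grasp point. The pads swing forward as they close: fully open they stand 13 mm farther back than shut.
Start: joints at [1.209, 0.32, 1.565, -0, 1.257, -0.02], TCP at [0.193, 0.542, 0.231] pointing down, gripper open.
Joint ranges: [-3.11, 3.11], [-0.84, 2.01], [0.21, 2.61], [-1.34, 4.49], [0.05, 2.63], [-2.56, 2.56]. Speed limits (rad/s): [2.57, 2.57, 3.14, 3.14, 3.14, 3.14].

INTERFACE

Orientations are given as a unit quaternion [w, x, y, z].
In Python, from cell import telemetry, capture, order, search_frame gives the robot as it stands.
- The arm moves only by the tool step_arm, never from a script. Its argument "deltas" is a list that holds one entry, the list of rows, each a list of 7 numbers: the shift along the tool's x, y, z each as a share of 4 cm, from -1 to 1, then the turn, a rotation vector about the tool's x, y, z each as a share of 6 degrees, from -1 to 1, then the opening, from -1 (shut) to 1 (fully open). In form: [[[x, y, z, ax, ay, az, gripper], ...]]. A call has 1 to 12 rows; each row shifts and turns the commanded pose from where the row before left it, along the tool's axes as they then stand; what a row does not reach is not made up. A row lasts 1/8 s, in which the tool goes at most 62.5 mm and 10.7 degrees, less where a joint would pass 70% of its speed; a pose out of reach is approached as far as the arm can. A call with a number of a shift or a turn outside -1 to 1 is refused whole. A call with a gripper value outside its range is refused whole. The fingers move at their own pace and stop on an object; "force" is the grip in N (left out, the last holds). Time passes only in rows, so rows that do not move let the fingers close. It gives the time, the measured TCP pose, the force, the opening and the grip force at its end, in the units of the state.
- telemetry.sense(): the state, without advancing time (a new reading comes with each control period).
- capture(name): name is "side" or "top"; returns a dict with "image" (420x560x3 uint8, blue, green, red), "K" (3x3 intrinsics, pixels), "R" (3x3) and "t" (3): a world point X has camera coordinates R X + t. Camera axes: x right, y down, z forward; pixel columns grow to the right and rows downward; lengths in m; the calibration is good to about 2 mm. A picture is of the moment at which its call begins. There is no depth.
- order.hand_in(): hands the job in; it is judged then, once.
Trained networks look in the newest picture that a camera, given by its name, has taken for a name from the list of things; names that differ only in an ending like _2 or _b are one class to them, and where a whole thing is asked for, a point or a joint stands for the part that bears it (a point fixed in the world has none). Each returns a list of dicts, best first, with "p" (0 to 1); they miss things now and then, are a little off and sometimes report something else, mostly with a low value. They report only what shows in the picture. A call takes as long as a camera call. They do not tell look-alikes from the thing itself.
- search_frame(name, camera): "position" ([column, row] in pixels, amid what is visible of it).
The state is a dict: "time": time; "qpos": joint angles; "dq": joint speeds; "tau": joint torques, N m; "tool_pos": TCP position; "tool_rot": TCP orientation; "ft_force": force on the tool from outside, world axes, zero at the start; "wrist_torque": the same for the moment, N m; "width": finger opening in m; "finger_force": force on a finger pad.
Only numpy, scipy, OpenCV 4.12 (cv2) and the standard library are available. Lean on these libraries where they do the work, as an engineer would, in place of code of your own. Each camera call takes 0.05 s, during which the arm holds its last target. There are 200 camera calls.

TASK

With the fingertips in the gap between the caddy's two sprung bumpers, push the free-running tool caddy along its bench rail towards the index plate and brake it so that it stands still with its pointer over the plate, and leave it there untouched for at least 4 seconds. Touch the caddy only at the two bumpers and gently, without squeezing or slamming (no more than 12 N), never let it run into the stop at either end of the rail, and leave the other things on the bench where they are.

Things in the scene. Friction and masses are not known exactly. Their poses are not given: they have to be found in the camera images.
- trolley (a joint): caddy position (m) along its straight rail: 0 at mid-rail, growing to the rail's +y end (robot's left); it strikes the end stops at -0.25 and +0.25. Almost frictionless: moving mass 3.6 kg nominal (-25 to +35 % by run), drag about 0.25 N per m/s plus 0.006 N, so after any push it coasts on for many seconds
- rail: aluminium rail unit fixed to the bench, 150 mm wide, 1020 mm long, with two steel shafts and a steel stop at each end; origin under its centre on the bench; its y axis is the direction of travel, its yaw varies up to 0.1 rad
- caddy: stainless caddy on the trolley, 136 mm (x) by 450 mm (y); origin at the centre of its underside, 40 mm above the bench, axes as the rail's. Central gap with pan surface 46 mm above the bench; at y = -110 and +110 mm closed housings begin, tops 102 mm above the bench; end bays hold sockets and a clear snap-lid bin (top 96 mm). Robot must not touch it (over 2 N counts)
- bumper_left: rubber-faced sprung block at the +y side of the gap, 100 mm wide (x); origin at the centre of its face (looks to -y, 52 to 98 mm above the bench). Untouched it is at y = +70 mm from the caddy's origin. Pushing it to +y drives the caddy to +y through a 22 N/m spring (damping 0.25 N s/m, travel 38 mm, then solid); it springs back. 140 mm clear between the two faces
- bumper_right: the same at the -y side of the gap: origin at the centre of its face, which looks to +y, untouched at y = -70 mm from the caddy's origin; pushing it to -y brakes a caddy moving to +y, or drives it to -y (22 N/m, travel 38 mm)
- pointer (a point): tip of the caddy's dark steel pointer, a bar 8 mm wide at the middle of the caddy's length that sticks out on the far (+x) side, 46 mm above the bench; moves with the caddy, axes as the rail's
- index: aluminium index plate fixed to the bench beside the rail's far (+x) side: an upright block 45 mm (x) by 30 mm (y), 36 mm high, on a thin foot; origin under its centre, turned with the rail
- mark (a point): centre of the top face of the index plate's block, 36 mm above the bench; its y axis is the direction of travel. The pointer is over the plate when it is within 15 mm of this point along y. The stop lies 60 to 180 mm of travel beyond it
- level: yellow plastic spirit level, 230 x 24 x 50 mm, standing on its edge; origin under its centre; leave alone
- screwdriver: red-handled screwdriver lying on the bench; leave alone
- wrench: steel wrench lying on the bench; leave alone
- glue: plastic glue bottle, 56 mm across, 140 mm tall, upright; leave alone
- screw_tray: black open plastic tray, 80 x 120 x 35 mm; leave alone
- wood_offcut: wood offcut 70 x 150 x 38 mm; leave alone
There are look-alikes about, which are no part of the job. Several things have the shape of the index; the one meant has the colours described above.

How it is judged:
On the way:
1. the caddy stands still and untouched with its pointer over the index plate for 4 s (y of pointer in the frame of mark between -0.015 and 0.015 m and velocity of joint trolley between -0.012 and 0.012 m/s and contact force between each of caddy, bumper_left, bumper_right and anything else below 0.05 N), for 4 s.
At the end, for the whole second after the job is handed in: the pointer is within 15 mm of the centre of the index plate along the rail, the caddy moves slower than 12 mm/s, and nothing touches the caddy or its bumpers (all of step 1).
It fails at once if the caddy runs into an end stop (value of joint trolley above 0.247 m or value of joint trolley below -0.247 m).
It fails at once if a bumper is slammed or squeezed with more than 12 N (contact force between any of bumper_left, bumper_right and anything else above 12 N).
It fails at once if the caddy is touched elsewhere than at its bumpers (more than 2 N) (contact force between caddy and anything else above 2 N).
It fails at once if another thing on the bench is moved more than 30 mm (distance of any of level, screwdriver, wrench, glue, screw_tray, wood_offcut from where it was at the start of the episode above 0.03 m).
It also fails if it takes over 45 s, if anything falls off the work surface, if the arm or the gripper's body presses on something with over 40 N, if the wrist force passes 120 N, or if a joint passes its speed limit or range.

## Working session

There is one attempt and no reset: what is moved stays moved. The work goes in short steps, Python scripts to look and compute and a tool call to move; the robot and the scene stay as the last step left them, time stands still between calls to the robot, and variables do not carry over. Pictures are saved under pics/ and viewed, at most 10 in all, crops included, and the job is handed in when it is done.

Besides the shell and the picture viewer there is one more tool, called after ">>>" as name([rows], argument=value, ...), one row to a line, values as JSON. step_arm: Moves the arm, as the interface text tells. Its arguments: {"type":"object","properties":{"deltas":{"type":"array"},"force":{"type":"number"}},"required":["deltas"]}

```bash
ls; mkdir -p pics; cat > h.py <<'E'
import numpy as np, cv2
from cell import telemetry, capture, order, search_frame
def ray(c,px):
    d=np.linalg.inv(c["K"])@np.array([px[0],px[1],1.0]); R=np.array(c["R"]); t=np.array(c["t"])
    return -R.T@t, R.T@d
def atz(c,px,z):
    o,d=ray(c,px); return o+d*(z-o[2])/d[2]
def proj(c,X):
    p=c["K"]@(np.array(c["R"])@np.array(X)+c["t"]); return p[:2]/p[2]
E
python3 - <<'E'
from h import *
ims=[]
for n in ["top","side"]:
    c=capture(n); cv2.imwrite(f"pics/{n}0.png",c["image"]); ims.append(c)
    print(n,"cam at",(-np.array(c["R"]).T@c["t"]).round(3))
    for k in ["index","mark","pointer","bumper_left","bumper_right","caddy","rail"]:
        try: print(k,[(np.round(d["position"],1).tolist(),round(d["p"],2)) for d in search_frame(k,n)])
        except Exception as e: print(k,e)
s=telemetry.sense(); print(s)
E
```

```text
pics
top cam at [0.45  0.014 1.014]
index [([223.3, 181.8], 0.78), ([263.7, 152.1], 0.7), ([265.5, 107.2], 0.64), ([290.6, 223.4], 0.47)]
mark [([222.9, 179.6], 0.97), ([289.3, 224.2], 0.66), ([264.5, 104.7], 0.58)]
pointer [([351.7, 220.7], 0.86), ([408.8, 136.8], 0.16)]
bumper_left [([313.2, 219.9], 0.97)]
bumper_right []
caddy [([351.0, 219.7], 0.6)]
rail []
side cam at [-0.142 -0.68   0.834]
index [([308.3, 209.7], 0.89), ([338.8, 192.6], 0.85), ([260.7, 204.2], 0.51)]
mark [([313.0, 206.8], 0.74), ([261.9, 205.8], 0.5)]
pointer [([337.9, 273.8], 0.61)]
bumper_left [([296.1, 242.2], 0.74), ([336.8, 269.7], 0.69)]
bumper_right [([349.0, 273.6], 0.83)]
caddy [([336.5, 271.3], 0.84)]
rail [([332.0, 275.1], 0.82)]
{'time': 0.8, 'qpos': array([ 1.20902778e+00,  3.19574492e-01,  1.56445366e+00,  6.87395768e-06,
        1.25742545e+00, -2.00150465e-02]), 'dq': array([-0.0008115 , -0.00012145, -0.00033058, -0.00031524, -0.0012248 ,
       -0.00042549]), 'tau': array([ 8.45260529e-04, -4.15355873e+01, -2.34414715e+01,  6.23787741e-05,
        4.93560435e-05, -1.94457510e-05]), 'tool_pos': array([0.19271988, 0.54176892, 0.23137063]), 'tool_rot': array([9.98195630e-06, 1.70047438e-01, 9.85435875e-01, 6.88873386e-05]), 'ft_force': array([-0.46141909, -0.29142862,  0.3968425 ]), 'wrist_torque': array([0.03329609, 0.02906117, 0.05602981]), 'finger_force': 0.0, 'width': 0.08535592614490853}
```

View pictures.

```bash
python3 -c "
import cv2
t=cv2.imread('pics/top0.png');s=cv2.imread('pics/side0.png')
cv2.imwrite('pics/top0b.png',cv2.resize(t,(800,600),interpolation=cv2.INTER_CUBIC))
cv2.imwrite('pics/side0b.png',cv2.resize(s,(800,600),interpolation=cv2.INTER_CUBIC))"
```

```text
(no output)
```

View pics/top0b.png

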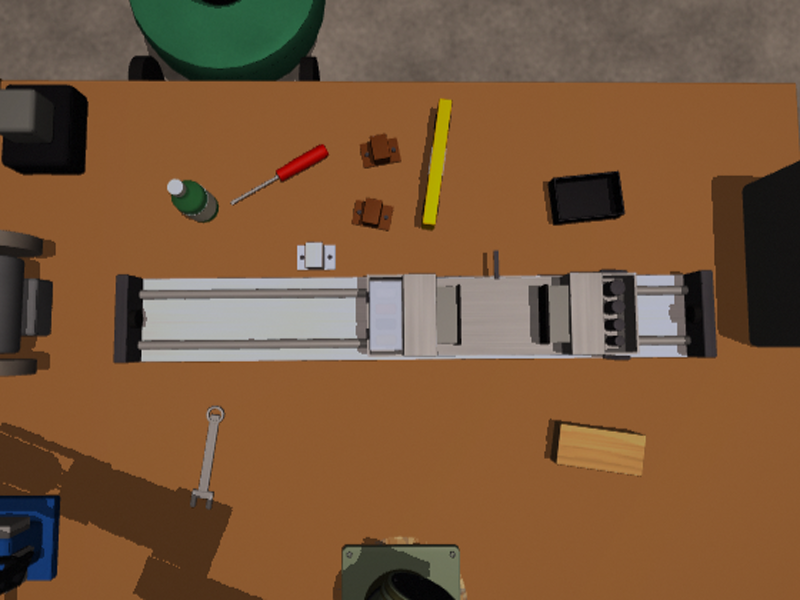

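View pics/side0b.png

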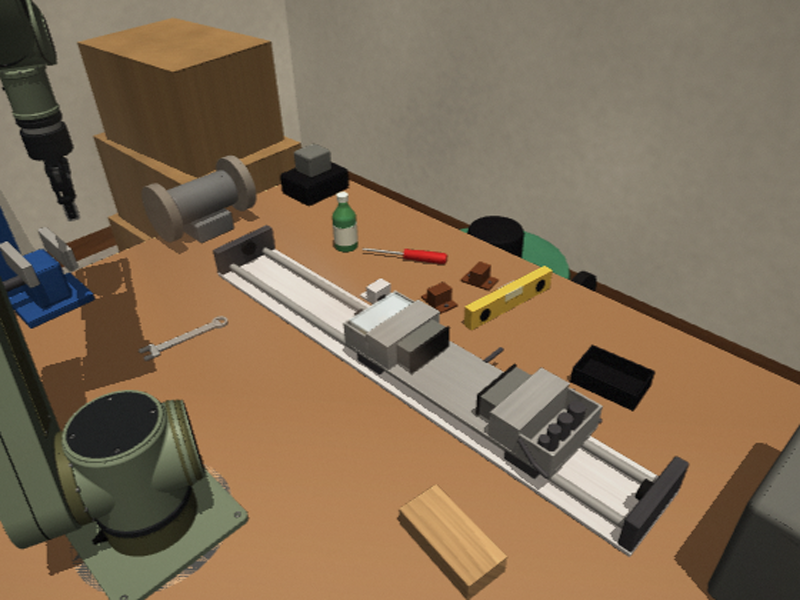

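Top view: the bench is seen from above, with the caddy centred near (351,220) px (original scale) and its dark pointer near (347,184). The index candidates are the aluminium block at (222,180), and rusty-brown look-alikes at (262,148) and (266,106). The aluminium one fits the description. I'll confirm it in a crop.

```bash
python3 -c "
import cv2
t=cv2.imread('pics/top0.png')[150:260,195:395]
cv2.imwrite('pics/crop.png',cv2.resize(t,None,fx=4,fy=4,interpolation=cv2.INTER_CUBIC))"
```

```text
(no output)
```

View pics/crop.png

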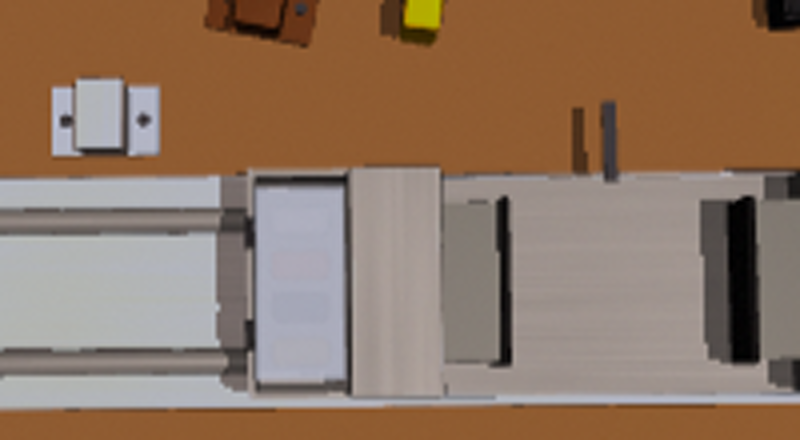

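```bash
python3 - <<'E'
from h import *
c=capture("top"); im=c["image"]
print(telemetry.sense()["time"])
for n,px,z in [("mark",(219.9,178.5),.036),("tip",(347.0,175.7),.046),("ptr base",(347.6,194),.046),
 ("stopL out",(80.5,222),.04),("stopR out",(501,219),.04),("faceL top",(195+498/4,150+280/4),.098),("faceL2",(195+510/4,220),.052),("faceR top",(195+729/4,220),.098),
 ("brown1",(262,148),.036),("caddy far edge L",(195+350/4,150+168/4),.102),("caddy near L",(195+350/4,150+397/4),.102),("houseL inner",(195+441/4,150+280/4),.102)]:
    print(n,atz(c,px,z).round(4))
# rail lower edge: sub-pixel brown->white
hsv=cv2.cvtColor(im,cv2.COLOR_BGR2HSV)
sat=hsv[...,1].astype(float)
pts=[]
for col in list(range(110,480,6)):
    s=sat[235:268,col]; i=np.where((s[:-1]<100)&(s[1:]>=100))[0]
    if len(i): i=i[-1]; pts.append(atz(c,(col,235+i+(100-s[i])/(s[i+1]-s[i])),0.01))
pts=np.array(pts); p=np.polyfit(pts[:,1],pts[:,0],1); r=pts[:,0]-np.polyval(p,pts[:,1]); k=abs(r)<.003
p=np.polyfit(pts[k,1],pts[k,0],1); print(len(k),k.sum(),p,"yaw",-np.arctan(p[0]))
pts=[]
for col in list(range(105,255,5))+list(range(450,475,5)):
    s=sat[182:205,col]; i=np.where((s[:-1]>=100)&(s[1:]<100))[0]
    if len(i): i=i[0]; pts.append(atz(c,(col,182+i+(100-s[i])/(s[i+1]-s[i])),0.01))
pts=np.array(pts);p=np.polyfit(pts[:,1],pts[:,0],1); r=pts[:,0]-np.polyval(p,pts[:,1]); k=abs(r)<.003
p=np.polyfit(pts[k,1],pts[k,0],1); print(len(k),k.sum(),p,"yaw",-np.arctan(p[0]))
E
```

```text
0.85
mark [0.6102 0.1503 0.036 ]
tip [ 0.6161 -0.1695  0.046 ]
ptr base [ 0.5699 -0.1704  0.046 ]
stopL out [0.4998 0.4948 0.04  ]
stopR out [ 0.5078 -0.5568  0.04  ]
faceL top [ 0.5018 -0.0934  0.098 ]
faceL2 [ 0.5044 -0.1062  0.052 ]
faceR top [ 0.5019 -0.2296  0.098 ]
brown1 [0.6887 0.0442 0.036 ]
caddy far edge L [ 0.5675 -0.0064  0.102 ]
caddy near L [ 0.4334 -0.0062  0.102 ]
houseL inner [ 0.5016 -0.0596  0.102 ]
62 61 [-0.0084137   0.42611021] yaw 0.008413499033333735
35 35 [-0.0088647   0.57681934] yaw 0.008864472205284095
```

The crop shows the aluminium block (top face centre about (220,178.5) px) on its light foot, and a brown look-alike at the top edge, so the aluminium one is the index. The pointer has to travel about 0.320 m to +y. Rail yaw is about 0.0085 and the trolley is at about -0.139, so the target is about +0.181.

Next I turn the tool, shut the gripper, and go above the gap.

>>> step_arm([
  [[0,0,0,0,0,-0.84,-1],[0,0,0,0,0,-0.84,-1],[0,0,0,0,0,-0.84,-1],[0,0,0,0,0,-0.84,-1],[-0.38,-0.89,0,0,0,0,-1],[-0.38,-0.89,0,0,0,0,-1],[-0.38,-0.89,0,0,0,0,-1],[-0.38,-0.89,0,0,0,0,-1],[-0.38,-0.89,0,0,0,0,-1],[-0.38,-0.89,0,0,0,0,-1],[-0.38,-0.89,0,0,0,0,-1],[-0.38,-0.89,0,0,0,0,-1]],
])

```text
time: 2.35
tool_pos: [0.3176, 0.2571, 0.2315]
tool_rot: [0.0, -0.005, 1.0, 0.0]
ft_force: [0.9, 0.2, 0.5]
width: -0.0
finger_force: 0.0
```

>>> step_arm([
  [[-0.38,-0.89,0,0,0,0,-1],[-0.38,-0.89,0,0,0,0,-1],[-0.38,-0.89,0,0,0,0,-1],[-0.38,-0.89,0,0,0,0,-1],[-0.38,-0.89,0,0,0,0,-1],[-0.38,-0.89,0,0,0,0,-1],[-0.38,-0.89,0,0,0,0,-1],[-0.38,-0.89,0,0,0,0,-1],[-0.38,-0.89,0,0,0,0,-1],[-0.38,-0.89,0,0,0,0,-1],[-0.38,-0.89,0,0,0,0,-1],[-0.38,-0.89,0,0,0,0,-1]],
])

```text
time: 3.85
tool_pos: [0.5043, -0.1684, 0.2314]
tool_rot: [0.0, -0.005, 1.0, 0.0]
ft_force: [-0.1, 0.6, 0.0]
width: -0.0
finger_force: 0.0
```

>>> step_arm([
  [[0.03,0,0.82,0,0,0,-1],[0,0,0.82,0,0,0,-1],[0,0,0.82,0,0,0,-1],[0,0,0.82,0,0,0,-1],[0,0,0.82,0,0,0,-1],[0,0,0,0,0,0,-1]],
])

```text
time: 4.6
tool_pos: [0.501, -0.1666, 0.0654]
tool_rot: [-0.003, -0.005, 1.0, 0.001]
ft_force: [-0.3, -0.5, 0.5]
width: -0.0001
finger_force: 0.0
```

```bash
python3 - <<'E'
from h import *
c=capture("top"); d=capture("side"); cv2.imwrite("pics/t1.png",c["image"]); cv2.imwrite("pics/s1.png",d["image"])
im=np.hstack([c["image"][130:290,200:400],d["image"][180:340,230:430]])
cv2.imwrite("pics/v1.png",cv2.resize(im,(800,320),interpolation=cv2.INTER_CUBIC))
E
```

```text
(no output)
```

View pics/v1.png

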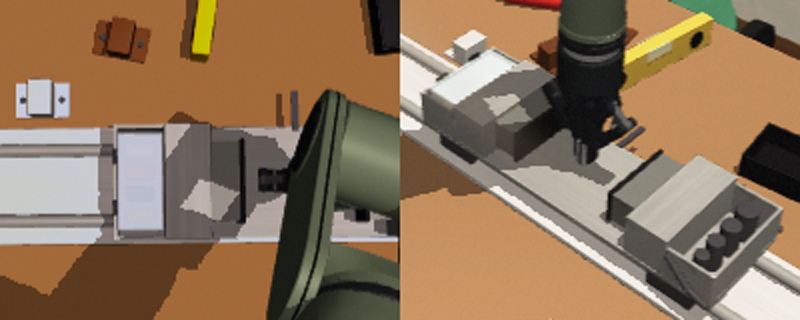

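The fingers stand in the gap: in the left half (top view) they show at about (268,219) px, with the pointer visible at (347,180), clear of the arm. The side view shows free space to both bumpers.

```bash
cat >> h.py <<'E'
def pointer(c, guess=None):
    """sub-pixel column of pointer -> world y (z=.046)"""
    im=c["image"]; h=cv2.cvtColor(im,cv2.COLOR_BGR2HSV).astype(float)
    w=((h[...,1]<95)&(h[...,2]<125)).astype(float)
    cols=w[176:186].sum(0)
    runs=[];i=200 if guess is None else int(guess)-15
    e=360 if guess is None else int(guess)+15
    s=None
    for k in range(i,e):
        if cols[k]>=6 and s is None: s=k
        if cols[k]<6 and s is not None:
            if k-s<=6: runs.append((s,k))
            s=None
    out=[]
    for a,b in runs:
        # refine: weight by darkness vs. local background in red channel
        r=im[176:186,a-3:b+3,2].astype(float).mean(0)
        bg=np.interp(np.arange(len(r)),[0,len(r)-1],[r[0],r[-1]])
        d=np.clip(bg-r,0,None); x=(d*np.arange(a-3,b+3)).sum()/d.sum()
        out.append((round(x,2),round(((a+b-1)/2),1),float(atz(c,(x,181),.046)[1])))
    return out
def look(n=1):
    import json
    for _ in range(n):
        t=telemetry.sense()["time"]; c=capture("top"); p=pointer(c)
        print(round(t,3),p, "tool y",round(telemetry.sense()["tool_pos"][1],4))
    cv2.imwrite(f"pics/t_{t:.2f}.png",c["image"]); return c
E
python3 - <<'E'
from h import *
for f in ["pics/top0.png","pics/t1.png"]:
    im=cv2.imread(f); print(im[181,340:355].tolist())
c=look(1); c["image"]=cv2.imread("pics/top0.png"); print(pointer(c))
print(telemetry.sense()["tool_pos"],telemetry.sense()["ft_force"])
# mark with same eyes: block top edges
print(c["image"][176,205:235].max(1).tolist())
E
```

```text
[[27, 49, 79], [49, 90, 142], [49, 91, 143], [49, 91, 143], [50, 92, 144], [31, 52, 81], [60, 58, 64], [61, 58, 65], [61, 59, 65], [51, 91, 140], [49, 91, 143], [50, 92, 143], [48, 90, 142], [48, 90, 143], [48, 90, 143]]
[[33, 58, 92], [56, 104, 161], [58, 106, 164], [59, 106, 164], [57, 105, 163], [37, 60, 93], [69, 67, 73], [71, 68, 76], [71, 67, 75], [58, 102, 158], [58, 106, 163], [57, 106, 163], [57, 105, 163], [56, 105, 163], [57, 105, 162]]
4.7 [(np.float64(225.91), 226.0, 0.13386139006833397), (np.float64(346.73), 347.0, -0.16864834223793496)] tool y -0.1675
[(np.float64(225.91), 226.0, 0.13385727763485164), (np.float64(346.73), 347.0, -0.16865913625383788)]
[ 0.50374741 -0.16752047  0.06860515] [0.11162305 0.59040144 0.38570471]
[143, 143, 143, 194, 197, 197, 196, 197, 129, 177, 182, 183, 185, 185, 185, 186, 192, 188, 187, 193, 141, 66, 157, 195, 196, 196, 196, 196, 197, 165]
```

```bash
cat > sim.py <<'E'
import numpy as np
K,C=22.,.25
def sim(prof,y0,v0,t0,t1,m,hw=.0145,dt=.002):
    """prof: (t,tool_y) points; y=caddy(pointer) y. returns t,y,v,force"""
    tp,yp=np.array(prof).T; out=[]; y,v=y0,v0; Fp=0
    for t in np.arange(t0,t1,dt):
        x=np.interp(t,tp,yp); u=(np.interp(t+1e-3,tp,yp)-np.interp(t-1e-3,tp,yp))/2e-3
        cl=x+hw-(y+.07); cr=(y-.07)-(x-hw); F=0
        if cl>0: F=max(0,K*cl+C*(u-v))
        if cr>0: F=-max(0,K*cr+C*(v-u))
        v+=dt*(F-.25*v-.006*np.tanh(v/5e-4))/m; y+=v*dt; out.append((t,y,v,F))
    return np.array(out)
E
python3 - <<'E'
from sim import *
for u in (.04,.045,.05,.055):
  for m in (2.7,3.6,4.86):
    tool=[(0,-.1275),(20,-.1275+20*u)]
    o=sim(tool,-.169,0,0,12,m); f=abs(o[:,3]).max()
    i=np.where(o[:,3]<0)[0]; e=i[-1] if len(i) else -1
    j=np.where(o[:,3]>0)[0]
    # end of first push
    k=j[np.where(np.diff(j)>1)[0][0]] if (np.diff(j)>1).any() else j[-1]
    print(u,m,"push end t%.2f y%.3f v%.3f"%tuple(o[k,:3]),"brake end t%.2f y%.3f v%.3f"%tuple(o[e,:3]),"F%.2f"%f)
E
```

```text
0.04 2.7 push end t1.48 y-0.124 v0.076 brake end t12.00 y0.295 v0.015 F0.31
0.04 3.6 push end t1.65 y-0.117 v0.076 brake end t12.00 y0.376 v0.025 F0.36
0.04 4.86 push end t1.85 y-0.109 v0.077 brake end t7.37 y0.223 v0.024 F0.41
0.045 2.7 push end t1.44 y-0.119 v0.085 brake end t12.00 y0.365 v0.017 F0.35
0.045 3.6 push end t1.61 y-0.111 v0.086 brake end t6.98 y0.242 v0.033 F0.40
0.045 4.86 push end t1.81 y-0.102 v0.087 brake end t6.66 y0.228 v0.023 F0.46
0.05 2.7 push end t1.40 y-0.113 v0.095 brake end t12.00 y0.435 v0.021 F0.38
0.05 3.6 push end t1.57 y-0.105 v0.096 brake end t6.19 y0.238 v0.031 F0.44
0.05 4.86 push end t1.78 y-0.094 v0.096 brake end t6.16 y0.237 v0.023 F0.52
0.055 2.7 push end t1.38 y-0.108 v0.104 brake end t6.13 y0.265 v0.045 F0.42
0.055 3.6 push end t1.55 y-0.098 v0.105 brake end t5.69 y0.241 v0.031 F0.49
0.055 4.86 push end t1.75 y-0.087 v0.106 brake end t5.79 y0.247 v0.023 F0.57
```

>>> step_arm([
  [[0,0.25,0,0,0,0,-1],[0,0.25,0,0,0,0,-1],[0,0.25,0,0,0,0,-1],[0,0.25,0,0,0,0,-1],[0,0.125,0,0,0,0,-1],[0,0.125,0,0,0,0,-1],[0,0.125,0,0,0,0,-1],[0,0.125,0,0,0,0,-1],[0,0.125,0,0,0,0,-1],[0,0.125,0,0,0,0,-1],[0,0.125,0,0,0,0,-1],[0,0.125,0,0,0,0,-1]],
])

```text
time: 6.25
tool_pos: [0.5019, -0.0869, 0.0673]
tool_rot: [0.0, -0.005, 1.0, 0.0]
ft_force: [0.0, -0.2, 0.2]
width: -0.0003
finger_force: 0.2
```

```bash
python3 -c "
from h import *
look(1)"
```

```text
6.25 [(np.float64(225.91), 226.0, 0.13385365705693697), (np.float64(344.08), 344.0, -0.16199562916614513)] tool y -0.0864
```

>>> step_arm([
  [[0,0.125,0,0,0,0,-1],[0,0.125,0,0,0,0,-1],[0,0.125,0,0,0,0,-1],[0,0.125,0,0,0,0,-1],[0,0.125,0,0,0,0,-1],[0,0.125,0,0,0,0,-1]],
])

```text
time: 7.05
tool_pos: [0.5015, -0.0568, 0.0673]
tool_rot: [-0.0, -0.005, 1.0, 0.0]
ft_force: [-0.3, 0.0, 0.3]
width: -0.0001
finger_force: 0.0
```

```bash
python3 -c "
from h import *
look(2)"
```

```text
7.05 [(np.float64(225.91), 226.0, 0.133859097918696), (np.float64(325.87), 326.0, -0.1163098465095319)] tool y -0.0563
7.1 [(np.float64(225.92), 226.0, 0.13385077780914412), (np.float64(324.47), 325.0, -0.11280230057711448)] tool y -0.0567
```

```bash
python3 - <<'E'
from sim import *
prof=[(4.75,-.1675),(5.25,-.1275),(6.25,-.0869),(6.30,-.0866),(7.05,-.0567),(9,-.0567)]
for hw in (.011,.0145,.017):
  for m in (2.7,3.1,3.6,4.2,4.86):
    o=sim(prof,-.1687,0,4.75,7.6,m,hw)
    print(hw,m,[tuple(o[np.argmin(abs(o[:,0]-t)),1:].round(4)) for t in (6.25,7.05,7.1,7.5)])
E
python3 -c "
from h import *
look(2)"
```

```text
0.011 2.7 [(np.float64(-0.16), np.float64(0.0412), np.float64(0.3082)), (np.float64(-0.1085), np.float64(0.0696), np.float64(0.0)), (np.float64(-0.105), np.float64(0.0692), np.float64(0.0)), (np.float64(-0.078), np.float64(0.0658), np.float64(0.0))]
0.011 3.1 [(np.float64(-0.161), np.float64(0.0371), np.float64(0.3302)), (np.float64(-0.1109), np.float64(0.071), np.float64(0.0)), (np.float64(-0.1074), np.float64(0.0706), np.float64(0.0)), (np.float64(-0.0797), np.float64(0.0676), np.float64(0.0))]
0.011 3.6 [(np.float64(-0.1619), np.float64(0.033), np.float64(0.3518)), (np.float64(-0.1139), np.float64(0.0724), np.float64(0.0)), (np.float64(-0.1103), np.float64(0.072), np.float64(0.0)), (np.float64(-0.082), np.float64(0.0694), np.float64(0.0))]
0.011 4.2 [(np.float64(-0.1628), np.float64(0.0291), np.float64(0.3716)), (np.float64(-0.1174), np.float64(0.0734), np.float64(0.0275)), (np.float64(-0.1137), np.float64(0.0732), np.float64(0.0)), (np.float64(-0.0849), np.float64(0.0709), np.float64(0.0))]
0.011 4.86 [(np.float64(-0.1635), np.float64(0.0257), np.float64(0.3884)), (np.float64(-0.
[... 2248 characters left out ...]
421), np.float64(0.385)), (np.float64(-0.1059), np.float64(0.0728), np.float64(0.0)), (np.float64(-0.1023), np.float64(0.0725), np.float64(0.0)), (np.float64(-0.0738), np.float64(0.0702), np.float64(0.0))]
0.017 4.86 [(np.float64(-0.1588), np.float64(0.0377), np.float64(0.4148)), (np.float64(-0.1095), np.float64(0.0738), np.float64(0.0)), (np.float64(-0.1059), np.float64(0.0735), np.float64(0.0)), (np.float64(-0.0768), np.float64(0.0716), np.float64(0.0))]
7.15 [(np.float64(225.91), 226.0, 0.1338555359298998), (np.float64(323.04), 323.0, -0.10919910195254187)] tool y -0.0569
7.2 [(np.float64(225.91), 226.0, 0.13385367688609706), (np.float64(321.6), 322.0, -0.10559235295035399)] tool y -0.057
```

>>> step_arm([
  [[0,0.125,0,0,0,0,-1],[0,0.125,0,0,0,0,-1],[0,0.125,0,0,0,0,-1],[0,0.125,0,0,0,0,-1],[0,0.125,0,0,0,0,-1],[0,0.125,0,0,0,0,-1],[0,0.125,0,0,0,0,-1],[0,0.125,0,0,0,0,-1],[0,0.125,0,0,0,0,-1],[0,0.125,0,0,0,0,-1],[0,0.125,0,0,0,0,-1],[0,0.125,0,0,0,0,-1]],
])

```text
time: 8.75
tool_pos: [0.501, 0.0032, 0.0673]
tool_rot: [0.0, -0.005, 1.0, 0.0]
ft_force: [0.7, 0.4, 0.5]
width: 0.0003
finger_force: 0.0
```

```bash
python3 - <<'E'
from h import *
from sim import *
look(2)
p=pointer(capture("top"))[-1][2]; t=telemetry.sense()["time"]-.05
v=.0645
x=telemetry.sense()["tool_pos"][1]; print("plan from",t,p,x)
# v estimate from log: (7.05,-.1163),(7.2,-.1056), now
from scipy.optimize import brentq
def coast(v0,m=4.):
    return sim([(0,9),(1,9)],-.1056,v0,7.2,t,m,)[-1,1] if 0 else None
E
```

```text
8.75 [(np.float64(225.91), 226.0, 0.13385787075572153), (np.float64(279.45), 279.0, 2.34411380223426e-05)] tool y 0.0036
8.8 [(np.float64(225.91), 226.0, 0.1338639071283942), (np.float64(278.2), 278.0, 0.0031460670676436153)] tool y 0.0033
plan from 8.85 0.005880769818153819 0.0030528485326964715
```

```bash
cat > plan.py <<'E'
from sim import *
t0,y0,v0,x0=8.9,.0090,.0630,.0033
def run(rows,m,hw,v0=v0,T=8):
    prof=[(t0,x0)]; 
    for r in rows: prof.append((prof[-1][0]+.125,prof[-1][1]+r*.04))
    prof.append((99,prof[-1][1])); return sim(prof,y0,v0,t0,t0+T,m,hw,.005)
best=[]
for k in range(0,13):
  for a in (.06,.065,.07,.075,.08,.085,.09,.095,.1):
    o=run([.125]*k+[a]*40,4.,.011)
    i=np.where(o[:,3]<0)[0]
    if len(i)==0: continue
    j=np.where(np.diff(i)>1)[0]; e=i[j[0]] if len(j) else i[-1]
    best.append((abs(o[e,1]-.150)+.5*abs(o[e,2]),k,a,o[i[0],0],*o[e,:3]))
for b in sorted(best)[:6]: print(np.round(b,4))
_,k,a=sorted(best)[0][:3]
for m in (3.4,4,4.6):
  for hw in (.011,.013):
   for v in (.0615,.063,.0645):
    o=run([.125]*k+[a]*40,m,hw,v); i=np.where(o[:,3]<0)[0]
    if len(i): j=np.where(np.diff(i)>1)[0]; e=i[j[0]] if len(j) else i[-1]; print(m,hw,v,o[i[0],:2].round(3),o[e,:3].round(3))
E
python3 plan.py
```

```text
[ 4.0000e-04  4.0000e+00  8.0000e-02  1.0765e+01  1.2045e+01  1.5040e-01
 -0.0000e+00]
[1.6000e-03 2.0000e+00 8.5000e-02 1.0725e+01 1.2000e+01 1.5020e-01
 2.8000e-03]
[ 2.9000e-03  7.0000e+00  7.0000e-02  1.0835e+01  1.2130e+01  1.5030e-01
 -5.2000e-03]
[ 2.9000e-03  6.0000e+00  7.5000e-02  1.0825e+01  1.2110e+01  1.5170e-01
 -2.4000e-03]
[ 3.200e-03  3.000e+00  8.000e-02  1.070e+01  1.198e+01  1.469e-01
 -3.000e-04]
[ 3.2000e-03  5.0000e+00  7.5000e-02  1.0755e+01  1.2045e+01  1.4810e-01
 -2.7000e-03]
3.4 0.011 0.0615 [10.93   0.122] [1.21e+01 1.52e-01 4.00e-03]
3.4 0.011 0.063 [10.82   0.119] [1.1995e+01 1.4900e-01 2.0000e-03]
3.4 0.011 0.0645 [10.725  0.117] [11.9    0.147  0.   ]
3.4 0.013 0.0615 [10.85   0.118] [1.202e+01 1.480e-01 3.000e-03]
3.4 0.013 0.063 [10.745  0.115] [1.192e+01 1.450e-01 1.000e-03]
3.4 0.013 0.0645 [10.655  0.113] [11.83   0.143 -0.   ]
4 0.011 0.0615 [10.865  0.12 ] [1.214e+01 1.530e-01 2.000e-03]
4 0.011 0.063 [10.765  0.118] [12.045  0.15  -0.   ]
4 0.011 0.0645 [10.675  0.115] [ 1.196e+01  1.480e-01 -1.000e-03]
4 0.013 0.0615 [10.785  0.116] [1.2065e+01 1.4900e-01 1.0000e-03]
4 0.013 0.063 [10.69   0.114] [11.975  0.147 -0.   ]
4 0.013 0.0645 [10.605  0.111] [ 1.189e+01  1.440e-01 -2.000e-03]
4.6 0.011 0.0615 [10.82   0.119] [12.195  0.154  0.   ]
4.6 0.011 0.063 [10.725  0.117] [ 1.2105e+01  1.5200e-01 -1.0000e-03]
4.6 0.011 0.0645 [10.64   0.114] [ 1.2025e+01  1.5000e-01 -3.0000e-03]
4.6 0.013 0.0615 [10.745  0.115] [12.125  0.15  -0.   ]
4.6 0.013 0.063 [10.655  0.113] [ 1.2035e+01  1.4800e-01 -1.0000e-03]
4.6 0.013 0.0645 [10.575  0.111] [ 1.196e+01  1.460e-01 -3.000e-03]
```

Very robust. I'll run 4 × 0.125, then 8 × 0.08, and look again before contact.

>>> step_arm([
  [[0,0.125,0,0,0,0,-1],[0,0.125,0,0,0,0,-1],[0,0.125,0,0,0,0,-1],[0,0.125,0,0,0,0,-1],[0,0.08,0,0,0,0,-1],[0,0.08,0,0,0,0,-1],[0,0.08,0,0,0,0,-1],[0,0.08,0,0,0,0,-1],[0,0.08,0,0,0,0,-1],[0,0.08,0,0,0,0,-1],[0,0.08,0,0,0,0,-1],[0,0.08,0,0,0,0,-1]],
])

```text
time: 10.4
tool_pos: [0.5005, 0.0487, 0.0673]
tool_rot: [0.0, -0.005, 1.0, 0.0]
ft_force: [-0.1, 0.2, -0.6]
width: 0.0001
finger_force: 0.0
```

```bash
python3 -c "
from h import *
look(1)"
```

```text
10.4 [(np.float64(225.91), 226.0, 0.1338571002292001), (np.float64(239.37), 239.5, 0.10024856845980222)] tool y 0.0489
```

>>> step_arm([
  [[0,0.09,0,0,0,0,-1],[0,0.085,0,0,0,0,-1],[0,0.085,0,0,0,0,-1],[0,0.085,0,0,0,0,-1],[0,0.085,0,0,0,0,-1],[0,0.085,0,0,0,0,-1],[0,0.085,0,0,0,0,-1],[0,0.085,0,0,0,0,-1],[0,0.085,0,0,0,0,-1],[0,0.085,0,0,0,0,-1]],
])

```text
time: 11.7
tool_pos: [0.5002, 0.0828, 0.0673]
tool_rot: [0.0, -0.005, 1.0, 0.0]
ft_force: [-0.1, -0.4, -0.8]
width: 0.0002
finger_force: 0.1
```

```bash
python3 - <<'E'
from h import *
c=look(2)
h=c["image"]; print(h[184,205:240,2].tolist(), h[190,205:240,2].tolist())
im=np.vstack([h[150:230,180:330]]); cv2.imwrite("pics/v2.png",cv2.resize(im,(750,400),interpolation=cv2.INTER_CUBIC))
E
```

```text
11.7 [(np.float64(221.72), 222.0, 0.14433696576790472), (np.float64(226.0), 226.0, 0.13364096500334538)] tool y 0.0831
11.75 [(np.float64(222.89), 222.5, 0.14140322905728503), (np.float64(226.0), 226.0, 0.13364096500334538)] tool y 0.0829
[153, 154, 154, 189, 190, 190, 190, 190, 139, 190, 189, 190, 190, 190, 190, 133, 83, 66, 66, 112, 132, 71, 153, 189, 190, 190, 190, 190, 190, 162, 154, 154, 153, 154, 154] [143, 144, 141, 141, 112, 84, 87, 63, 66, 47, 47, 50, 52, 52, 54, 53, 57, 57, 59, 60, 60, 62, 62, 64, 65, 65, 65, 66, 67, 68, 69, 70, 71, 71, 72]
```

View pics/v2.png

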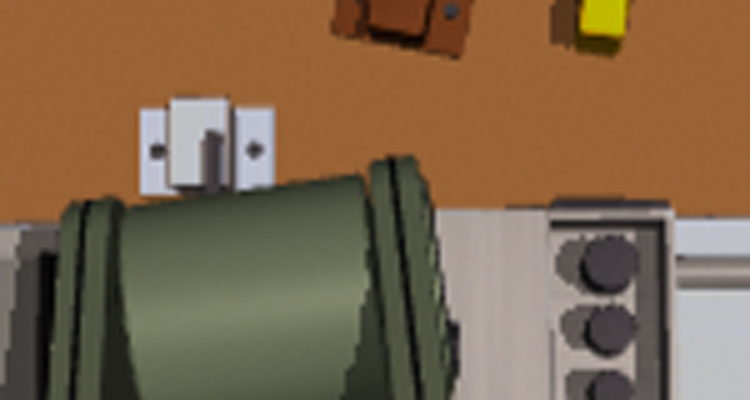

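The pointer stands over the plate at about (222,180) px, with the block centre at (219.5,178), about 7 mm short. Next I move the tool off the bumper and track the drift.

>>> step_arm([
  [[0,0.2,0,0,0,0,-1],[0,0.5,0,0,0,0,-1],[0,0.5,0,0,0,0,-1]],
])

```text
time: 12.18
tool_pos: [0.4997, 0.1314, 0.0673]
tool_rot: [0.0, -0.005, 1.0, 0.0]
ft_force: [0.7, -0.5, -1.3]
width: -0.0002
finger_force: 0.0
```

```bash
cat >> h.py <<'E'
def ptr2(c):
    r=c["image"][178:185,:,2].astype(float).mean(0)[214:224+6]
    # darkness against block level 190 over the block's top (cols 214-225)
    d=np.clip(170-r,0,None); d[11:]=0
    x=(d*np.arange(214,230)).sum()/d.sum(); return round(x,2),round(float(atz(c,(x,181),.046)[1]),4),r.astype(int).tolist()
def sock(c):
    # caddy's right end edge & template shift of sockets bay against pic v2
    t=cv2.imread("pics/t_11.75.png")[188:232,283:318]; m=cv2.matchTemplate(c["image"][182:238,270:330],t,cv2.TM_CCOEFF_NORMED)
    _,v,_,l=cv2.minMaxLoc(m); y,x=l[1],l[0]; q=m[y,x-1:x+2]
    return round(270+x+0.5*(q[0]-q[2])/(q[0]-2*q[1]+q[2])-283,2),round(v,3)
E
python3 - <<'E'
from h import *
import glob
for i in range(3):
    t=telemetry.sense()["time"]; c=capture("top"); print(round(t,2),ptr2(c),sock(c))
print(telemetry.sense()["tool_pos"])
c["image"]=cv2.imread("pics/t_11.75.png"); print(ptr2(c))
E
```

```text
12.18 (np.float64(221.92), 0.1438, [174, 171, 167, 161, 156, 160, 99, 68, 62, 61, 51, 49, 63, 78, 80, 75]) (np.float32(0.04), 0.996)
12.22 (np.float64(221.69), 0.1444, [170, 167, 155, 156, 159, 133, 84, 69, 62, 32, 40, 81, 65, 76, 75, 58]) (np.float32(0.04), 0.996)
12.28 (np.float64(221.91), 0.1438, [175, 167, 167, 155, 156, 157, 92, 68, 62, 56, 27, 70, 65, 75, 76, 70]) (np.float32(0.04), 0.996)
[0.49963455 0.13130993 0.06726245]
(np.float64(222.16), 0.1432, [189, 189, 189, 189, 190, 190, 131, 83, 66, 65, 109, 137, 71, 153, 189, 170])
```

The caddy stands still (shift of 0.04 px in 0.5 s), with the pointer about 7–9 mm short of the plate's centre, within the 15 mm limit. I lift out and let it stand.

>>> step_arm([
  [[0,-0.3,-0.2,0,0,0,-1],[0,-0.3,-0.5,0,0,0,-1],[0,0,-0.8,0,0,0,-1],[0,0,-0.8,0,0,0,-1],[0,0,-0.8,0,0,0,-1],[0,0,-0.6,0,0,0,-1],[0,0,0,0,0,0,-1],[0,0,0,0,0,0,-1],[0.9,0,0,0,0,0,-1],[0.9,0,0,0,0,0,-1],[0.9,0,0,0,0,0,-1],[0,0,0,0,0,0,-1]],
])

```text
time: 13.82
tool_pos: [0.389, 0.1049, 0.2141]
tool_rot: [-0.002, -0.005, 1.0, -0.0]
ft_force: [0.5, 0.1, -0.3]
width: -0.0003
finger_force: 0.0
```

```bash
python3 - <<'E'
from h import *
t=telemetry.sense()["time"]; c=capture("top"); print(round(t,2),ptr2(c)); d=capture("side")
cv2.imwrite("pics/t3.png",c["image"])
print(telemetry.sense()["tool_pos"])
a=cv2.resize(c["image"][155:215,190:250],(400,400),interpolation=cv2.INTER_CUBIC);b=cv2.resize(d["image"][170:250,220:300],(400,400),interpolation=cv2.INTER_CUBIC)
cv2.imwrite("pics/v3.png",np.hstack([a,b]))
E
```

```text
13.82 (np.float64(222.08), 0.1434, [183, 184, 184, 183, 183, 184, 126, 79, 63, 63, 118, 133, 67, 148, 183, 165])
[0.39198528 0.10536042 0.21475924]
```

View pics/v3.png

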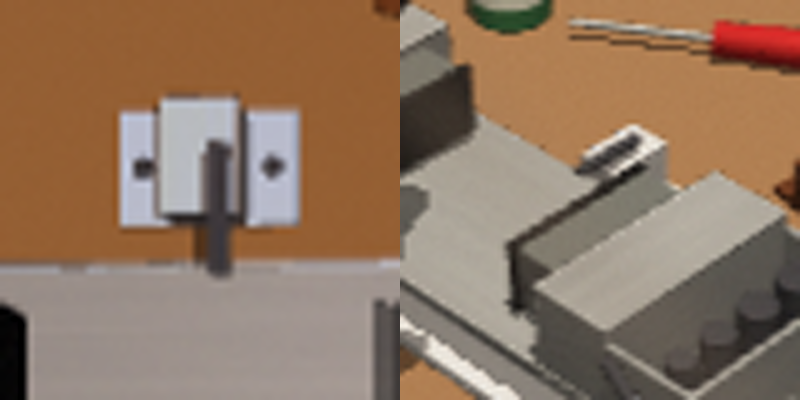

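The crop shows the pointer wholly over the aluminium block: pointer at about 222.2 px, block centre at about 219.7 px. It has not moved in 2 s, so I wait it out.

>>> step_arm([
  [[0,0,0,0,0,0,-1],[0,0,0,0,0,0,-1],[0,0,0,0,0,0,-1],[0,0,0,0,0,0,-1],[0,0,0,0,0,0,-1],[0,0,0,0,0,0,-1],[0,0,0,0,0,0,-1],[0,0,0,0,0,0,-1],[0,0,0,0,0,0,-1],[0,0,0,0,0,0,-1],[0,0,0,0,0,0,-1],[0,0,0,0,0,0,-1]],
])

```text
time: 15.42
tool_pos: [0.3919, 0.1055, 0.2153]
tool_rot: [0.0, -0.005, 1.0, 0.0]
ft_force: [0.0, -0.1, 0.5]
width: 0.0001
finger_force: 0.0
```

>>> step_arm([
  [[0,0,0,0,0,0,-1],[0,0,0,0,0,0,-1],[0,0,0,0,0,0,-1],[0,0,0,0,0,0,-1],[0,0,0,0,0,0,-1],[0,0,0,0,0,0,-1],[0,0,0,0,0,0,-1],[0,0,0,0,0,0,-1],[0,0,0,0,0,0,-1],[0,0,0,0,0,0,-1],[0,0,0,0,0,0,-1],[0,0,0,0,0,0,-1]],
])

```text
time: 16.92
tool_pos: [0.3919, 0.1055, 0.2153]
tool_rot: [0.0, -0.005, 1.0, 0.0]
ft_force: [0.1, -0.4, 0.7]
width: -0.0
finger_force: 0.0
```

>>> step_arm([
  [[0,0,0,0,0,0,-1],[0,0,0,0,0,0,-1],[0,0,0,0,0,0,-1],[0,0,0,0,0,0,-1],[0,0,0,0,0,0,-1],[0,0,0,0,0,0,-1],[0,0,0,0,0,0,-1],[0,0,0,0,0,0,-1],[0,0,0,0,0,0,-1],[0,0,0,0,0,0,-1],[0,0,0,0,0,0,-1],[0,0,0,0,0,0,-1]],
])

```text
time: 18.42
tool_pos: [0.3919, 0.1055, 0.2153]
tool_rot: [0.0, -0.005, 1.0, 0.0]
ft_force: [0.1, 0.2, 0.2]
width: -0.0002
finger_force: 0.0
```

```bash
python3 - <<'E'
from h import *
c=capture("top"); p=ptr2(c); print(telemetry.sense()["time"],p[:2])
if abs(p[0]-222.1)<.5: print(order.hand_in())
E
```

```text
18.475 (np.float64(222.08), 0.1434)
the job is handed in; nothing more can be done
None
```

I handed the job in at 18.5 s. The caddy stood untouched for about 6 s with its pointer over the aluminium index plate, about 7–9 mm short of the centre by camera (limit 15 mm), and no verdict came back.

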